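Crank the bench voltage regulator to its set flag

ROBOT

A 6-joint arm with a two-finger parallel gripper is mounted at the origin on a cart in front of the work surface, level with it; the furniture and walls round the work are solid. World frame = base frame: x ahead of the robot, y to its left, z up, the work surface at z = 0. Lengths are in mm, angles in rad, forces in N, time in s.
With the tool pointing down it reaches from about 350 to 975 mm from the base axis. Payload 7.1 kg.
Tool frame: the origin (TCP) lies at the very end of the fingers, on their centre line; the grasp point (between the pads) lies 19 mm behind it; z points along the fingers, y is the line along which they close (so a half turn about z gives the same grasp; the last joint's range is limited). The gripper opens to 88 mm and grips with 3 to 60 N. Pads are 20 mm wide; open, the fingers measure 115 mm over their backs; the gripper's body (75 mm by 178 mm) begins 61 mm behind the grasp point.
Start: joints at [-1.223, 0.423, 1.63, -0, 1.089, -0.019], TCP at [224.16, -583.401, 222.675] pointing down, gripper open.
Joint ranges: [-3, 3], [-0.9, 2.11], [0.09, 2.58], [-1.31, 4.45], [0.11, 2.69], [-2.54, 2.54]. Speed limits (rad/s): [2.39, 2.39, 3.01, 3.14, 3.14, 3.14].

INTERFACE

Orientations are given as a rotation vector (axis times angle).
In Python, from workcell import * gives the robot as it stands.
- The arm moves only by the tool step_arm, never from a script. Its argument "deltas" is a list of rows, each a list of 3 entries, a list of its own where there are three numbers: the shift along the tool's x, y, z in units of 300 mm (1.0 is 300 mm), then the turn, a rotation vector about the tool's x, y, z in units of 1.5 rad (1.0 is 1.5 rad), then the gripper command: -1 is shut, 1 is fully open, values between are in proportion. In form: [[[dx, dy, dz], [rx, ry, rz], gripper], ...]. A call has 1 to 20 rows; each row is the pose to reach, as a shift and turn from the pose commanded when the call began, along the tool's axes at that moment; what a row does not reach only later rows make up. A row lasts 1/12 s, in which the tool goes at most 41.7 mm and 7.16 degrees, less where a joint would pass 70% of its speed; a pose out of reach is approached as far as the arm can. A call with a number of a shift or a turn outside -1 to 1 is refused whole. A call with a gripper value outside its range is refused whole. The fingers move at their own pace and stop on an object; the grip force is fixed at half the most. Time passes only in rows, so rows that repeat a pose let the fingers close. It gives the time, the measured TCP pose, the force, the opening and the grip force at its end, in the units of the state.
- get_obs(): the state, without advancing time (a new reading comes with each control period).
- get_image(name): name is "scene" or "top" or "wrist"; returns a dict with "pixels" (400x640x3 uint8, red, green, blue), "fx", "fy", "cx", "cy" (pixels), "T" (4x4, takes a point from camera to world coordinates). Camera axes: x right, y down, z forward; pixel columns grow to the right and rows downward; lengths in mm; the calibration is good to about 2 mm. A picture is of the moment at which its call begins. There is no depth.
- close_job(): hands the job in; it is judged then, once.
The state is a dict: "t": time; "qpos": joint angles; "qvel": joint speeds; "joint_torque": joint torques, N m; "ee_pos": TCP position; "orientation": TCP orientation; "ft_force": force on the tool from outside, world axes, zero at the start; "moment": the same for the moment, N m; "width": finger opening in mm; "grasp_force": force on a finger pad.
Only numpy, scipy, OpenCV 4.12 (cv2) and the standard library are available. Lean on these libraries where they do the work, as an engineer would, in place of code of your own. Each camera call takes 0.05 s, during which the arm holds its last target. There are 200 camera calls.

TASK

Fit the loose crank fully home onto the square drive sunk in the black sleeve in the middle of the bench regulator, feeling for the angle at which it drops on, then use it to turn the drive until the orange pointer tip stands at the middle of the red flag. Leave the crank seated on the drive; do not push the pointer or the flag by hand, and leave the other things on the bench where they are.

Things in the scene. Friction and masses are not known exactly. Their poses are not given: they have to be found in the camera images.
- regulator: Fixed bench voltage regulator: low grey case 190 x 190 x 46 mm, white round dial (radius 92 mm) on top. Origin: centre of its underside on the bench, z up; the vertical drive axis passes through it. In the middle a black open sleeve (outer radius 33, inner 29 mm, rim 86 mm above the bench) turns with the drive and hides it.
- drive_seat (a point): Drive axis at the steel seat disc inside the sleeve, 54 mm above the bench. On the disc stands a square 22 x 22 mm, 12 mm high, with a cone on top (radius 11 to 4 mm, 9 mm high; top 75 mm above the bench). The square's angle is not told and has no relation to the pointer. The drive turns either way, no stops, stiff (about 0.25 N m), stays where left.
- crank: Loose crank, about 0.3 kg, standing on its hub. Origin: centre of the hub's underside; z up, x along the arm to the handle. Steel hub radius 22.5 mm at the foot, 19 above. Arm 18 mm wide, z 36 to 46 mm, to x = 78 mm; round weight radius 16 mm at x = -26, z up to 53 mm. Fully home, the origin lies on the drive axis at the seat disc, 54 mm above the bench.
- socket_mouth (a point): Centre of the crank's underside: mouth of its square socket, 24.2 x 24.2 mm, sides parallel to the crank's x and y, 36 mm deep. At a wrong angle the crank stays about 12 mm high on the square's corners; it drops on where the sides are parallel within about 6 to 10 degrees (every quarter turn). Seated it has some 6 degrees of play either way.
- boss_top (a point): Top centre of the square yellow boss over the hub, on the crank's axis 81 mm above its underside: 20 x 20 mm, sides parallel to the crank's x and y, z 46 to 81 mm. Here the crank can be lifted and turned.
- handle_mid (a point): Middle of the crank's red upright handle (diameter 18 mm, 40 mm high, spins freely on its pin), 65 mm from the crank's axis and 70 mm above its underside.
- pointer: The black sleeve with its pointer, which turns with the drive: origin on the drive axis at bench height. Not to be pushed by hand.
- pointer_tip (a point): Outer end of the orange-tipped pointer (5 mm wide), 80 mm from the drive axis, 53 mm above the bench; it sweeps round the dial with the drive.
- flag_mark (a point): Middle of the inner edge of the red set flag (10 mm wide, 12 mm long, 4 mm high) at the rim of the dial, 80 mm from the drive axis, 52 mm above the bench. It can stand at different places round the dial; not to be moved.
- small_transformer: Bystander: small transformer, 44 x 48 x 40 mm; origin centre of its underside. A wall shelf overhangs the back of the bench from here to the right: carry things low and near the robot when passing in front of it, so that the wrist clears it.
- board_module: Bystander: green circuit module, 48 x 72 x 17 mm; origin centre of its underside.
- yellow_driver: Bystander: yellow-handled screwdriver lying down, 195 mm long; origin under its middle.
- finned_heatsink: Bystander: grey finned heat sink, 27 x 42 x 35 mm; origin centre of its underside.
There are look-alikes about, which are no part of the job. There is more than one size of the crank; the job needs the larger.

How it is judged:
By the outcome, as a careful person would: the job done as asked, in the order asked, and still so for the second after the job is handed in, with the robot touching nothing.
It also fails if it takes over 61 s, if anything falls off the work surface, if the arm or the gripper's body presses on something with over 40 N, if the wrist force passes 120 N, or if a joint passes its speed limit or range.

## Working session

There is one attempt and no reset: what is moved stays moved. The work goes in short steps, Python scripts to look and compute and a tool call to move; the robot and the scene stay as the last step left them, time stands still between calls to the robot, and variables do not carry over. Pictures are saved under pics/ and viewed, at most 10 in all, crops included, and the job is handed in when it is done.

Besides the shell and the picture viewer there is one more tool, called after "Call:" as name(argument=value, ...) on one line, values as JSON. step_arm: Moves the arm, as the interface text tells. Its arguments: {"type":"object","properties":{"deltas":{"type":"array","items":{"type":"array"}}},"required":["deltas"]}

```bash
mkdir -p pics; python3 - <<'E'
from workcell import *
import cv2,numpy as np
for n in("top","scene"):
    d=get_image(n); cv2.imwrite(f"pics/{n}0.png",d["pixels"][:,:,::-1]); print(n,d["fx"],d["cx"],d["cy"],np.round(d["T"],3).tolist())
print(get_obs())
E
```

```text
top 500.808613552817 314.5748821220448 204.64945063183706 [[0.014, -0.998, 0.055, 431.04], [-1.0, -0.014, -0.001, -32.188], [0.002, -0.055, -0.998, 1755.983], [0.0, 0.0, 0.0, 1.0]]
scene 385.3154679421366 326.3418645323955 194.70217378308368 [[0.793, -0.363, 0.489, -56.767], [-0.609, -0.453, 0.651, -791.315], [-0.015, -0.814, -0.58, 760.697], [0.0, 0.0, 0.0, 1.0]]
{'t': 0.1, 'qpos': array([-1.22299060e+00,  4.23744511e-01,  1.63062332e+00, -1.92289279e-06,
        1.08861936e+00, -1.89463643e-02]), 'qvel': array([-0.00041808, -0.00267757, -0.00024278, -0.0005116 ,  0.00108673,
        0.00046681]), 'joint_torque': array([-2.25916547e-04, -5.45615637e+01, -2.74323857e+01,  6.44747377e-02,
        1.87697721e-02, -4.97717579e-06]), 'ee_pos': array([ 223.99456886, -582.92872006,  221.98804241]), 'orientation': array([-3.08756703e+00, -5.72620131e-01,  3.61048831e-04]), 'ft_force': array([ 1.1727848 ,  1.15952012, -0.79597484]), 'moment': array([-0.01283804, -0.02422069, -0.0062777 ]), 'grasp_force': 0.0, 'width': 88.05784740624827}
```

View pics/top0.png

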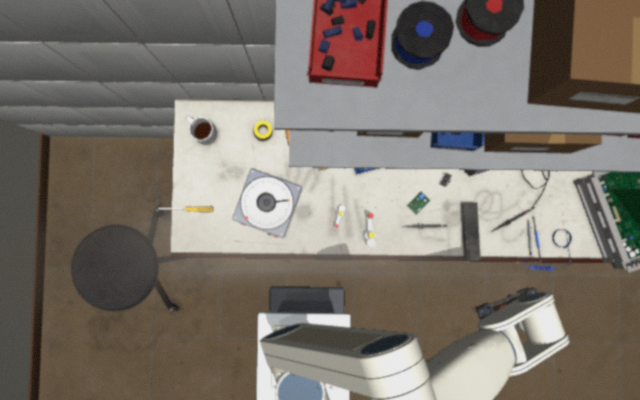

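View pics/scene0.png

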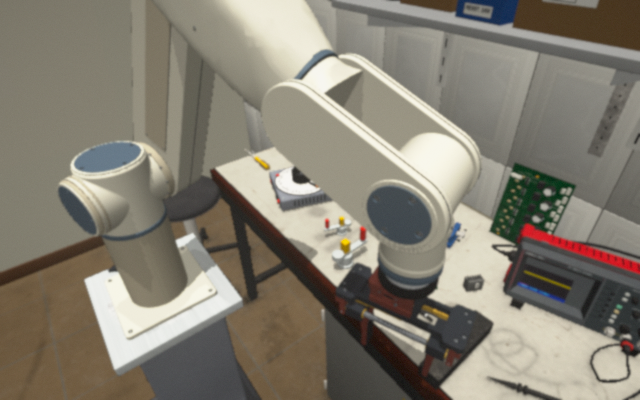

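The top view shows the regulator at about (267,202) and two cranks at (340,216) and (370,230). The one at (370,230) looks larger. Next I'll zoom in and measure.

```bash
cat > h.py <<'E'
from workcell import *
import cv2,numpy as np
from scipy.spatial.transform import Rotation as R
def ray(d,u,v,z):
    T=np.array(d["T"]);r=T[:3,:3]@[(u-d["cx"])/d["fx"],(v-d["cy"])/d["fy"],1];return T[:3,3]+r*(z-T[2,3])/r[2]
def proj(d,p):
    T=np.array(d["T"]);q=T[:3,:3].T@(np.array(p)-T[:3,3]);return np.array([d["fx"]*q[0]/q[2]+d["cx"],d["fy"]*q[1]/q[2]+d["cy"]])
def blobs(d,lo,hi,box,amin=3):
    u0,v0,u1,v1=box;h=cv2.cvtColor(d["pixels"],cv2.COLOR_RGB2HSV)
    m=cv2.inRange(h,lo,hi)
    if lo[0]==0 and hi[0]<=8: m|=cv2.inRange(h,(172,lo[1],lo[2]),(180,255,255))
    k=np.zeros_like(m);k[v0:v1,u0:u1]=m[v0:v1,u0:u1]
    n,_,s,c=cv2.connectedComponentsWithStats(k)
    return [(int(s[i,4]),c[i]) for i in range(1,n) if s[i,4]>=amin]
def delta(p,yaw_deg=None):
    """move to world p as tool-frame units from the present pose; yaw turn about tool z"""
    o=get_obs();Rt=R.from_rotvec(o["orientation"]);return np.round(Rt.inv().apply(np.array(p)-o["ee_pos"])/300,4)
E
python3 - <<'E'
from h import *
d=get_image("top");b=d["pixels"][:,:,::-1]
c=b[160:250,225:390];cv2.imwrite("pics/z1.png",cv2.resize(c,(792,432),interpolation=cv2.INTER_CUBIC))
for nm,lo,hi,z in(("red",(0,120,90),(8,255,255),80),("yel",(20,110,120),(34,255,255),81),("or",(8,130,100),(19,255,255),53)):
    for a,cc in blobs(d,lo,hi,(180,165,400,250)): print(nm,a,cc.round(1),ray(d,*cc,z).round(1))
h=cv2.cvtColor(d["pixels"],cv2.COLOR_RGB2HSV);m=cv2.inRange(h,(0,0,215),(180,40,255))
print("disc guess",ray(d,267,202,50))
E
```

```text
red 11 [370.4 215.1] [ 491.4 -221.4   80. ]
yel 103 [198.6 208.5] [505.4 353.9  81. ]
yel 7 [340.  212.7] [ 497.9 -119.6   81. ]
yel 20 [371.  234.5] [ 426.5 -223.9   81. ]
disc guess [532.28023344 128.26205065  50.        ]
```

View pics/z1.png

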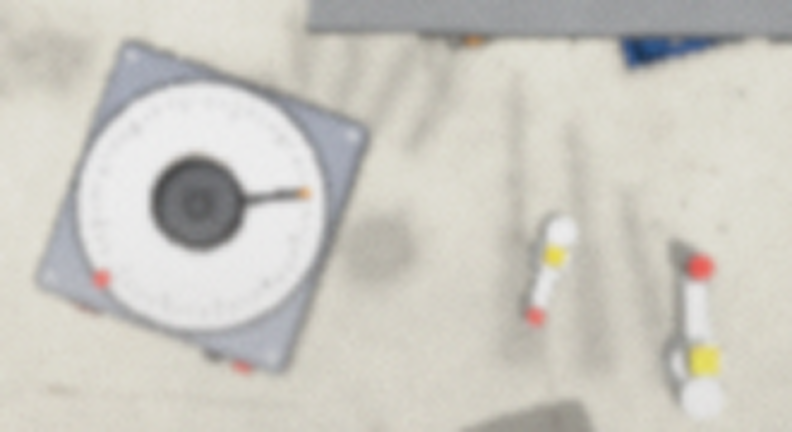

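The crop shows the larger crank on the right: boss at image (371,234), handle 65 mm away toward +x, so its yaw is about 2°. The pointer points to about -84° and the flag sits at about 127°, so the drive needs to turn about 150° clockwise. I'll move towards the crank now.

Call:
step_arm(deltas=[[[0.977, -0.907, -0.03], [0, 0, -0.93], 1], [[0.977, -0.907, -0.03], [0, 0, -0.93], 1], [[0.977, -0.907, -0.03], [0, 0, -0.93], 1], [[0.977, -0.907, -0.03], [0, 0, -0.93], 1], [[0.977, -0.907, -0.03], [0, 0, -0.93], 1], [[0.977, -0.907, -0.03], [0, 0, -0.93], 1], [[0.977, -0.907, -0.03], [0, 0, -0.93], 1], [[0.977, -0.907, -0.03], [0, 0, -0.93], 1], [[0.977, -0.907, -0.03], [0, 0, -0.93], 1], [[0.977, -0.907, -0.03], [0, 0, -0.93], 1], [[0.977, -0.907, -0.03], [0, 0, -0.93], 1], [[0.977, -0.907, -0.03], [0, 0, -0.93], 1], [[0.977, -0.907, -0.03], [0, 0, -0.93], 1], [[0.977, -0.907, -0.03], [0, 0, -0.93], 1]])

```text
t: 1.32
ee_pos: [400.0, -224.7, 231.6]
orientation: [-2.004, -2.419, 0.0]
ft_force: [-1.1, 0.3, -0.3]
width: 87.7
grasp_force: 0.0
```

```bash
python3 - <<'E'
from h import *
o=get_obs();print(o["t"],o["ee_pos"],o["qpos"],o["orientation"])
d=get_image("wrist");T=np.array(d["T"]);Rt=R.from_rotvec(o["orientation"])
print("cam in tool",Rt.inv().apply(T[:3,3]-o["ee_pos"]).round(1),(Rt.as_matrix().T@T[:3,:3]).round(3).tolist(),d["fx"],d["cx"],d["cy"])
# yaw of tool x
print("psi",np.degrees(np.arctan2(*Rt.as_matrix()[[1,0],0])))
print("delta to (440,128,250):",delta([440,128,250]))
E
```

```text
1.3167 [ 399.96588915 -224.7475121   231.60631135] [-5.37807928e-01  1.64180968e-01  1.97596745e+00 -1.39402844e-04
  1.00154579e+00 -7.24674580e-01] [-2.00435394e+00 -2.41901889e+00  2.06739838e-04]
cam in tool [  84.2    1.4 -162. ] [[-0.001, -0.954, -0.301], [1.0, -0.001, -0.0], [0.0, -0.301, 0.954]] 310.4414816527272 320.31861342936924 198.63985284751323
psi 100.71097600183771
delta to (440,128,250): [ 1.131   0.35   -0.0614]
```

Call:
step_arm(deltas=[[[0.84, 0.397, 0], [0, 0, 0], 0.2], [[0.84, 0.397, 0], [0, 0, 0], 0.2], [[0.84, 0.397, 0], [0, 0, 0], 0.2], [[0.84, 0.397, 0], [0, 0, 0], 0.2], [[0.84, 0.397, 0], [0, 0, 0], 0.2], [[0.84, 0.397, 0], [0, 0, 0], 0.2], [[0.84, 0.397, 0], [0, 0, 0], 0.2], [[0.84, 0.397, 0], [0, 0, 0], 0.2], [[0.84, 0.397, 0], [0, 0, 0], 0.2], [[0.84, 0.397, 0], [0, 0, 0], 0.2], [[0.84, 0.397, 0], [0, 0, 0], 0.2]])

```text
t: 2.28
ee_pos: [469.0, 44.4, 231.5]
orientation: [-2.002, -2.42, 0.001]
ft_force: [-1.0, -0.6, 0.3]
width: 52.1
grasp_force: 0.0
```

```bash
python3 - <<'E'
from h import *
import pickle
o=get_obs();print(o["t"],o["ee_pos"])
d=get_image("wrist");pickle.dump(d,open("w1.pkl","wb"))
c=proj(d,[532,128,70]);print(c)
u,v=c.round().astype(int);print(u,v)
b=d["pixels"][:,:,::-1];w=b[max(v-100,0):v+100,max(u-130,0):u+130];cv2.imwrite("pics/w1.png",cv2.resize(w,None,fx=3,fy=3,interpolation=cv2.INTER_CUBIC)[:600,:780])
E
```

```text
2.2833 [468.97371774  44.39216266 231.52482102]
[396.13663679 115.07159742]
396 115
```

View pics/w1.png

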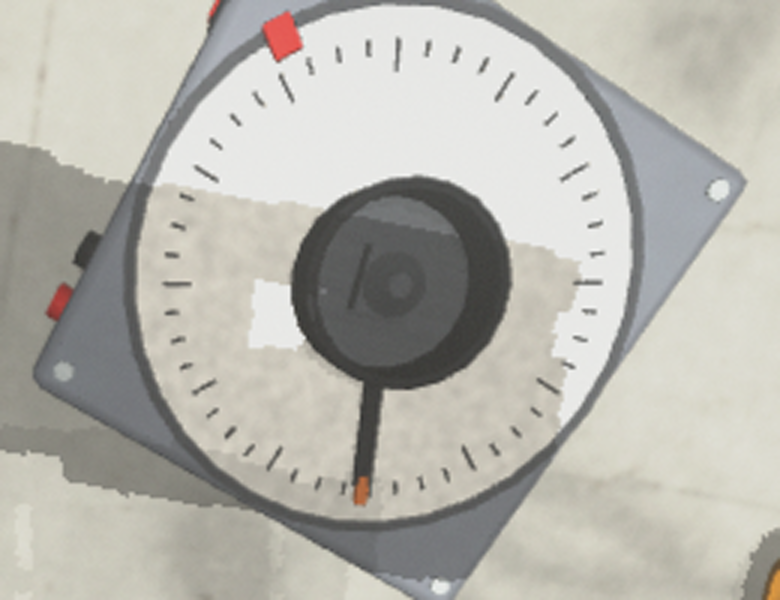

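The wrist view shows the flag at crop (283,35), the orange tip at (361,492), the sleeve centred near (402,283), and one edge of the square as a dark line from (370,243) to (353,308). I'll turn these into angles.

```bash
cat >> h.py <<'E'
def ang(a,c): return np.degrees(np.arctan2(a[1]-c[1],a[0]-c[0]))
E
python3 - <<'E'
from h import *
import pickle
d=pickle.load(open("w1.pkl","rb"))
px=lambda u,v:(266+u/3-.33,15+v/3-.33)
g=cv2.cvtColor(d["pixels"],cv2.COLOR_RGB2GRAY)
# sleeve rim extremes in crop, at z=86
def circ(P):
    A=np.c_[2*P[:,:2],np.ones(len(P))];s=np.linalg.lstsq(A,(P[:,:2]**2).sum(1),rcond=None)[0];return s[:2],np.sqrt(s[2]+s[:2]@s[:2])
rim=np.array([ray(d,*px(*p),86) for p in[(292,283),(511,283),(415,176),(402,389),(325,212),(480,358),(335,365),(485,210)]])
print("sleeve",circ(rim))
dial=np.array([ray(d,*px(*p),50) for p in[(125,265),(643,260),(385,1),(385,523),(205,442),(545,455),(585,93)]])
print("dial",circ(dial))
print("edge",*[ray(d,*px(*p),66).round(1) for p in[(370,243),(353,308)]])
p=[ray(d,*px(*p),66) for p in[(370,243),(353,308)]];print("edge angle",ang(p[1],p[0]),np.linalg.norm(p[1]-p[0]))
print("cone top",ray(d,*px(402,286),75))
for nm,lo,hi,z in(("red",(0,120,90),(8,255,255),54),("or",(8,130,100),(16,255,255),53)):
    for a,cc in blobs(d,lo,hi,(266,10,480,215),10): print(nm,a,cc.round(1),ray(d,*cc,z).round(1))
E
```

```text
sleeve (array([530.54648264, 133.17449427]), np.float64(33.56465737726135))
dial (array([532.83905523, 134.12320841]), np.float64(88.86068247530646))
edge [521.1 144.9  66. ] [520.7 123.4  66. ]
edge angle -91.05711345765374 21.467697185022608
cone top [532.97973457 133.32291303  75.        ]
red 12 [338.2  14.9] [456.6 208.2  54. ]
red 128 [359.6  26.6] [479.2 202.3  54. ]
red 49 [285.3 115.1] [420.7 106.2  54. ]
or 33 [386.1 178.3] [542.7  59.2  53. ]
```

Call:
step_arm(deltas=[[[-0.853, -0.307, 0.1], [0, 0, -0.946], 1], [[-0.853, -0.307, 0.1], [0, 0, -0.946], 1], [[-0.853, -0.307, 0.1], [0, 0, -0.946], 1], [[-0.853, -0.307, 0.1], [0, 0, -0.946], 1], [[-0.853, -0.307, 0.1], [0, 0, -0.946], 1], [[-0.853, -0.307, 0.1], [0, 0, -0.946], 1], [[-0.853, -0.307, 0.1], [0, 0, -0.946], 1], [[-0.853, -0.307, 0.1], [0, 0, -0.946], 1], [[-0.853, -0.307, 0.1], [0, 0, -0.946], 1], [[-0.853, -0.307, 0.1], [0, 0, -0.946], 1], [[-0.853, -0.307, 0.1], [0, 0, -0.946], 1], [[-0.853, -0.307, 0.1], [0, 0, -0.946], 1], [[-0.853, -0.307, 0.1], [0, 0, -0.946], 1], [[-0.853, -0.307, 0.1], [0, 0, -0.946], 1]])

```text
t: 3.5
ee_pos: [426.6, -224.1, 201.7]
orientation: [0.06, -3.141, 0.0]
ft_force: [-1.0, 0.9, 0.7]
width: 88.4
grasp_force: 0.0
```

```bash
python3 - <<'E'
from h import *
o=get_obs();M=R.from_rotvec(o["orientation"]).as_matrix();print(o["t"],o["ee_pos"],o["qpos"].round(2),"psi",np.degrees(np.arctan2(M[1,0],M[0,0])))
d=get_image("wrist");b=d["pixels"][:,:,::-1];cv2.imwrite("pics/w2.png",b)
for nm,lo,hi,z in(("red",(0,120,90),(8,255,255),80),("yel",(20,100,100),(34,255,255),81)):
    for a,cc in blobs(d,lo,hi,(0,0,640,400),60): print(nm,a,cc.round(1),ray(d,*cc,z).round(1))
E
```

```text
3.5 [ 426.61764174 -224.06100435  201.71091417] [-0.51  0.24  1.96 -0.    0.94 -2.12] psi -177.8215500174285
red 126 [393.  109.2] [ 349.4 -161.8   80. ]
red 113 [431.1 216.4] [ 448.4 -113.7   80. ]
red 201 [321.8 256.5] [ 495.9 -218.7   80. ]
yel 521 [320.4 188.1] [ 423.4 -222.9   81. ]
yel 306 [137.7 338.5] [ 604.5 -419.6   81. ]
yel 272 [503.5 341.9] [594.4 -11.4  81. ]
```

View pics/w2.png

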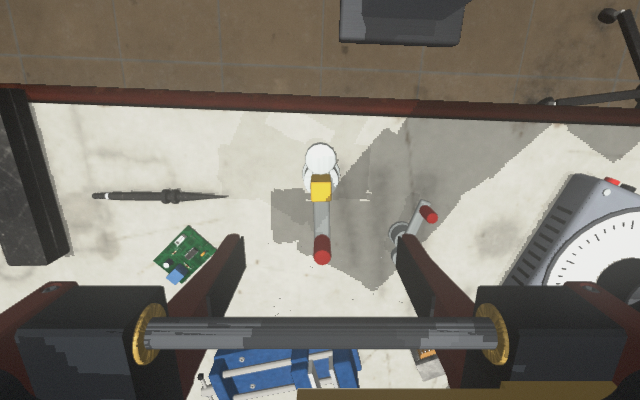

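The crank is centred under the gripper, with the boss top at about (321,191) and the handle at (322,256). The smaller crank is off to the right and clear. I'll lower and grip.

Call:
step_arm(deltas=[[[0, 0, 0.12], [0, 0, 0], 1], [[0, 0, 0.24], [0, 0, 0], 1], [[0, 0, 0.36], [0, 0, 0], 1], [[0, 0, 0.44], [0, 0, 0], 1], [[0, 0, 0.479], [0, 0, 0], 1], [[0, 0, 0.479], [0, 0, 0], 1], [[0, 0, 0.479], [0, 0, 0], -1], [[0, 0, 0.479], [0, 0, 0], -1], [[0, 0, 0.479], [0, 0, 0], -1], [[0, 0, 0.479], [0, 0, 0], -1], [[0, 0, 0.479], [0, 0, 0], -1], [[0, 0, 0.479], [0, 0, 0], -1], [[0, 0, 0.479], [0, 0, 0], -1], [[0, 0, 0.479], [0, 0, 0], -1], [[0, 0, 0.479], [0, 0, 0], -1], [[0, 0, 0.479], [0, 0, 0], -1]])

```text
t: 4.88
ee_pos: [427.4, -223.0, 58.0]
orientation: [-0.062, 3.141, -0.0]
ft_force: [-0.4, -0.3, -0.3]
width: 24.6
grasp_force: 0.0
```

Call:
step_arm(deltas=[[[0, 0, 0], [0, 0, 0], -1], [[0, 0, 0], [0, 0, 0], -1], [[0, 0, 0], [0, 0, 0], -1], [[0, 0, 0], [0, 0, 0], -1], [[0, 0, -0.05], [0, 0, 0], -1], [[0, 0, -0.1], [0, 0, 0], -1], [[0, 0, -0.2], [0, 0, 0], -1], [[0, 0, -0.3], [0, 0, 0], -1], [[0, 0, -0.35], [0, 0, 0], -1], [[0, 0, -0.35], [0, 0, 0], -1], [[0, 0, -0.35], [0, 0, 0], -1]])

```text
t: 5.8
ee_pos: [427.3, -222.9, 163.0]
orientation: [-0.061, 3.14, -0.001]
ft_force: [-0.2, 0.0, -5.2]
width: 20.0
grasp_force: 30.0
```

```bash
python3 - <<'E'
from h import *
o=get_obs();M=R.from_rotvec(o["orientation"]).as_matrix();print(o["t"],o["ee_pos"],o["width"],o["ft_force"],"psi",np.degrees(np.arctan2(M[1,0],M[0,0])))
d=get_image("wrist");b=d["pixels"][:,:,::-1];cv2.imwrite("pics/w3.png",b)
print(delta([532,133.7,175]))
for nm,lo,hi,z in(("red",(0,120,90),(8,255,255),o["ee_pos"][2]+32),("yel",(20,100,100),(34,255,255),o["ee_pos"][2]+23)):
    for a,cc in blobs(d,lo,hi,(250,150,400,400),30): print(nm,a,cc.round(1),ray(d,*cc,z).round(1))
E
```

```text
5.8 [ 427.34395405 -222.91612749  162.96973705] 19.968256882857187 [-0.21165921  0.04773374 -5.22117993] psi -177.7575852184069
[-0.3974  1.1728 -0.0429]
red 1044 [320.6 370. ] [ 481.9 -219.6  195. ]
yel 2106 [320.3 257.1] [ 419.8 -222.1  186. ]
yel 186 [275.7 339.1] [ 470.8 -244.6  186. ]
yel 199 [365.  339.6] [ 469.3 -195.7  186. ]
```

View pics/w3.png

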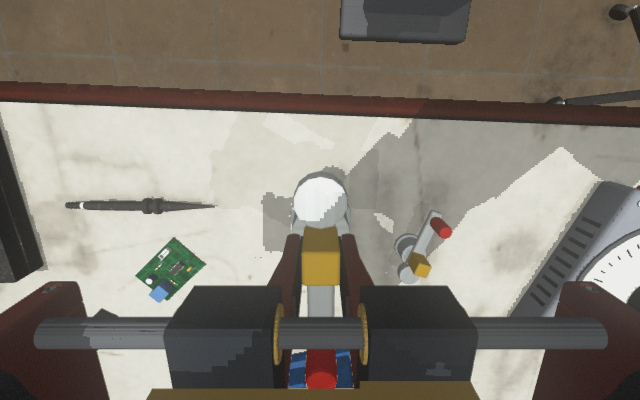

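The crank is held square at 20.0 mm wide, with the boss at (320,266). I'll carry it low, and near the robot first.

Call:
step_arm(deltas=[[[-0.01, 0.1, -0.04], [0, 0, 0], -1], [[-0.03, 0.22, -0.04], [0, 0, 0], -1], [[-0.04, 0.35, -0.04], [0, 0, 0.02], -1], [[-0.05, 0.48, -0.04], [0, 0, 0.037], -1], [[-0.06, 0.61, -0.04], [0, 0, 0.037], -1], [[-0.07, 0.74, -0.04], [0, 0, 0.037], -1], [[-0.08, 0.85, -0.04], [0, 0, 0.037], -1], [[-0.15, 0.95, -0.04], [0, 0, 0.037], -1], [[-0.25, 0.99, -0.04], [0, 0, 0.037], -1], [[-0.3, 1.0, -0.04], [0, 0, 0.037], -1], [[-0.3, 1.0, -0.04], [0, 0, 0.037], -1], [[-0.3, 1.0, -0.04], [0, 0, 0.037], -1]])

```text
t: 6.85
ee_pos: [504.5, 80.5, 172.7]
orientation: [-0.024, -3.137, 0.001]
ft_force: [-0.3, -0.5, -4.6]
width: 19.7
grasp_force: 30.0
```

```bash
python3 - <<'E'
from h import *
o=get_obs();M=R.from_rotvec(o["orientation"]).as_matrix();print(o["t"],o["ee_pos"],o["qpos"].round(3),o["width"],o["ft_force"],"psi",np.degrees(np.arctan2(M[1,0],M[0,0])))
z=o["ee_pos"][2]
d=get_image("wrist")
g=d["pixels"][200:300,320].astype(int);print([ (200+i,*g[i]) for i in range(20,95,3)])
for v in(250,266.5,283):print(v,ray(d,320.5,v,z+23).round(1))
print(delta([532,133.7,175]))
E
```

```text
6.85 [504.53890468  80.52486745 172.70930581] [ 0.135  0.328  1.916 -0.     0.901 -1.42 ] 19.712699778120548 [-0.28213037 -0.50526542 -4.60739555] psi 179.11507634381988
[(220, np.int64(136), np.int64(139), np.int64(136)), (223, np.int64(135), np.int64(138), np.int64(134)), (226, np.int64(134), np.int64(138), np.int64(135)), (229, np.int64(97), np.int64(84), np.int64(57)), (232, np.int64(91), np.int64(77), np.int64(43)), (235, np.int64(93), np.int64(80), np.int64(42)), (238, np.int64(92), np.int64(78), np.int64(42)), (241, np.int64(95), np.int64(80), np.int64(42)), (244, np.int64(95), np.int64(80), np.int64(41)), (247, np.int64(95), np.int64(79), np.int64(42)), (250, np.int64(93), np.int64(78), np.int64(38)), (253, np.int64(136), np.int64(112), np.int64(47)), (256, np.int64(149), np.int64(122), np.int64(48)), (259, np.int64(151), np.int64(123), np.int64(49)), (262, np.int64(149), np.int64(123), np.int64(47)), (265, np.int64(149), np.int64(121), np.int64(44)), (268, np.int64(150), np.int64(122), np.int64(48)), (271, np.int64(150), np.int64(122), np.int64(47)), (274, np.int64(149), np.int64(122), np.int64(46)), (277, np.int64(150), np.int64(123), np.int64(47)), (280, np.int64(151), np.int64(123), np.int64(48)), (283, np.int64(149), np.int64(123), np.int64(45)), (286, np.int64(131), np.int64(132), np.int64(127)), (289, np.int64(130), np.int64(132), np.int64(130)), (292, np.int64(131), np.int64(134), np.int64(130))]
250 [493.2  82.  195.7]
266.5 [502.4  81.8 195.7]
283 [511.9  81.7 195.7]
[-0.0913  0.1803 -0.0078]
```

Call:
step_arm(deltas=[[[-0.05, 0.09, 0], [0, 0, 0], -1], [[-0.0895, 0.178, 0], [0, 0, 0], -1], [[-0.0895, 0.178, 0], [0, 0, 0], -1], [[-0.0895, 0.178, 0.06], [0, 0, 0], -1], [[-0.0895, 0.178, 0.11], [0, 0, 0], -1], [[-0.0895, 0.178, 0.13], [0, 0, 0], -1], [[-0.0895, 0.178, 0.145], [0, 0, 0], -1], [[-0.0895, 0.178, 0.155], [0, 0, 0], -1], [[-0.0895, 0.178, 0.162], [0, 0, 0], -1], [[-0.0895, 0.178, 0.165], [0, 0, 0], -1], [[-0.0895, 0.178, 0.165], [0, 0, 0], -1], [[-0.0895, 0.178, 0.165], [0, 0, 0], -1]])

```text
t: 7.9
ee_pos: [533.6, 133.3, 125.9]
orientation: [0.026, 3.141, 0.0]
ft_force: [0.2, 0.4, -4.4]
width: 19.9
grasp_force: 30.0
```

Call:
step_arm(deltas=[[[0.004, 0, 0], [0, 0, 0], -1], [[0.004, 0, 0.004], [0, 0, 0], -1], [[0.004, 0, 0.008], [0, 0, 0], -1], [[0.004, 0, 0.012], [0, 0, 0], -1], [[0.004, 0, 0.016], [0, 0, 0], -1], [[0.004, 0, 0.016], [0, 0, 0], -1]])

```text
t: 8.4
ee_pos: [532.0, 133.1, 120.4]
orientation: [-0.025, -3.141, 0.001]
ft_force: [0.3, -1.6, -4.1]
width: 19.8
grasp_force: 30.0
```

Call:
step_arm(deltas=[[[0, 0, 0.006], [0, 0, 0], -1], [[0, 0, 0.012], [0, 0, 0], -1], [[0, 0, 0.018], [0, 0, 0], -1], [[0, 0, 0.024], [0, 0, 0], -1], [[0, 0, 0.028], [0, 0, 0], -1], [[0, 0, 0.03], [0, 0, 0], -1], [[0, 0, 0.03], [0, 0, 0], -1]])

```text
t: 8.98
ee_pos: [532.1, 133.1, 111.9]
orientation: [-0.026, -3.141, 0.0]
ft_force: [-1.3, -4.0, 1.7]
width: 20.1
grasp_force: 30.0
```

The crank dropped on: the bottom is at seat height and the weight is now carried. Next I turn it clockwise.

Call:
step_arm(deltas=[[[0, 0, 0], [0, 0, 0.05], -1], [[0, 0, 0], [0, 0, 0.1], -1], [[0, 0, 0], [0, 0, 0.16], -1], [[0, 0, 0], [0, 0, 0.22], -1], [[0, 0, 0], [0, 0, 0.28], -1], [[0, 0, 0], [0, 0, 0.34], -1], [[0, 0, 0], [0, 0, 0.4], -1], [[0, 0, 0], [0, 0, 0.4], -1]])

```text
t: 9.65
ee_pos: [532.4, 132.0, 112.0]
orientation: [0.958, 2.991, -0.003]
ft_force: [-0.3, -9.6, 2.4]
width: 20.0
grasp_force: 30.0
```

```bash
cat > m.py <<'E'
from h import *
o=get_obs();M=R.from_rotvec(o["orientation"]).as_matrix();print(o["t"],o["ee_pos"],"q6",o["qpos"][5],o["width"],o["ft_force"].round(1),o["moment"].round(2),"psi",np.degrees(np.arctan2(M[1,0],M[0,0])))
for n in("wrist","top"):
    d=get_image(n)
    h=cv2.cvtColor(d["pixels"],cv2.COLOR_RGB2HSV)
    u,v=proj(d,[532,133.3,53]).round().astype(int)
    s=260 if n=="wrist" else 32
    box=(max(u-s,0),max(v-s,0),u+s,min(v+s,400))
    for nm,lo,hi,z in(("red",(0,120,70),(6,255,255),54),("or",(7,110,70),(18,255,255),53)):
        for a,cc in blobs(d,lo,hi,box,2):
            p=ray(d,*cc,z);r=np.hypot(p[0]-532,p[1]-133.3)
            if 65<r<95: print(n,nm,a,cc.round(1),p.round(1),"r",r.round(1),"ang",ang(p,(532,133.3)).round(1))
    cv2.imwrite(f"pics/m_{n}.png",d["pixels"][:,:,::-1])
E
python3 m.py
```

```text
9.65 [532.41200875 131.96420251 112.02511588] q6 -0.7263571710679996 20.044965913594357 [-0.3 -9.6  2.4] [-2.1  -0.1   0.08] psi 144.4918307083587
wrist red 245 [357.   98.5] [479.2 202.4  54. ] r 87.0 ang 127.4
wrist or 74 [227.9 241.6] [509.3  61.7  53. ] r 75.2 ang -107.6
top red 9 [276.1 184.7] [591.7  97.9  54. ] r 69.4 ang -30.6
```

Call:
step_arm(deltas=[[[-0.003, -0.004, 0], [0, 0, 0.06], -1], [[-0.003, -0.004, 0], [0, 0, 0.13], -1], [[-0.003, -0.004, 0], [0, 0, 0.2], -1], [[-0.003, -0.004, 0], [0, 0, 0.27], -1], [[-0.003, -0.004, 0], [0, 0, 0.34], -1], [[-0.003, -0.004, 0], [0, 0, 0.41], -1], [[-0.003, -0.004, 0], [0, 0, 0.48], -1], [[-0.003, -0.004, 0], [0, 0, 0.55], -1], [[-0.003, -0.004, 0], [0, 0, 0.62], -1], [[-0.003, -0.004, 0], [0, 0, 0.69], -1], [[-0.003, -0.004, 0], [0, 0, 0.76], -1], [[-0.003, -0.004, 0], [0, 0, 0.83], -1], [[-0.003, -0.004, 0], [0, 0, 0.9], -1], [[-0.003, -0.004, 0], [0, 0, 0.93], -1], [[-0.003, -0.004, 0], [0, 0, 0.93], -1]])

```text
t: 11.0
ee_pos: [531.0, 131.0, 112.0]
orientation: [-2.655, -1.68, 0.004]
ft_force: [-4.8, -6.6, 6.4]
width: 19.9
grasp_force: 30.0
```

```bash
python3 m.py
```

```text
11.0 [530.99381101 131.04260288 112.00854589] q6 0.6638774271526243 19.86969340898283 [-4.8 -6.6  6.4] [-1.46  0.96  0.07] psi 64.65326477182971
wrist red 213 [212.9 161.9] [480.1 202.6  54. ] r 86.6 ang 126.8
wrist or 75 [228.6 242.5] [457.4 142.6  53. ] r 75.2 ang 172.9
```

Call:
step_arm(deltas=[[[0, 0, 0], [0, 0, 0.06], -1], [[0, 0, 0], [0, 0, 0.13], -1], [[0, 0, 0], [0, 0, 0.2], -1], [[0, 0, 0], [0, 0, 0.27], -1], [[0, 0, 0], [0, 0, 0.34], -1], [[0, 0, 0], [0, 0, 0.41], -1], [[0, 0, 0], [0, 0, 0.46], -1], [[0, 0, 0], [0, 0, 0.49], -1], [[0, 0, 0], [0, 0, 0.49], -1], [[0, 0, 0], [0, 0, 0.49], -1]])

```text
t: 11.93
ee_pos: [530.3, 131.5, 112.0]
orientation: [-3.08, -0.617, 0.006]
ft_force: [-7.6, -3.1, 9.3]
width: 19.5
grasp_force: 30.0
```

```bash
python3 m.py; python3 - <<'E'
import cv2
b=cv2.imread("pics/m_wrist.png");w=b[160:300,130:330];cv2.imwrite("pics/w4.png",cv2.resize(w,None,fx=4,fy=4,interpolation=cv2.INTER_CUBIC))
E
```

```text
11.9333 [530.34249536 131.54955251 111.97209435] q6 1.396631963623954 19.538316288581896 [-7.6 -3.1  9.3] [-0.79  1.46  0.03] psi 22.64602207239556
wrist red 168 [212.8 240.1] [480.5 202.3  54. ] r 86.1 ang 126.8
wrist or 74 [228.5 242.3] [482.9 190.6  53. ] r 75.5 ang 130.6
```

View pics/w4.png

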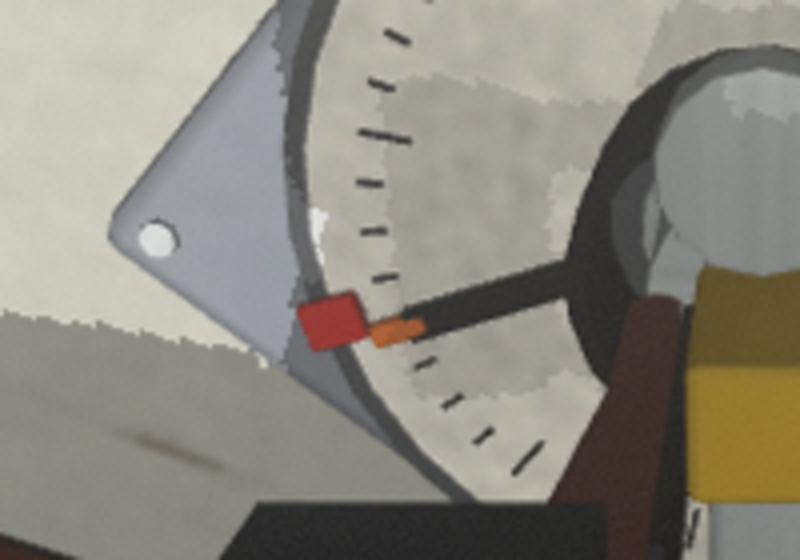

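The view shows the tip end at crop (371,335) and the middle of the flag's inner edge at (363,318). That leaves about 3° clockwise.

Call:
step_arm(deltas=[[[0, 0, 0], [0, 0, 0.018], -1], [[0, 0, 0], [0, 0, 0.035], -1], [[0, 0, 0], [0, 0, 0.035], -1], [[0, 0, 0], [0, 0, 0.035], -1]])

```text
t: 12.37
ee_pos: [530.3, 131.6, 112.0]
orientation: [-3.095, -0.536, 0.006]
ft_force: [-7.4, -3.4, 9.1]
width: 19.6
grasp_force: 30.0
```

```bash
python3 m.py; python3 - <<'E'
import cv2
b=cv2.imread("pics/m_wrist.png");w=b[200:275,190:290];cv2.imwrite("pics/w5.png",cv2.resize(w,None,fx=8,fy=8,interpolation=cv2.INTER_CUBIC))
E
```

```text
12.3667 [530.30754381 131.61540254 111.97559572] q6 1.4488284083817926 19.6437690816582 [-7.4 -3.4  9.1] [-0.75  1.51  0.15] psi 19.65791434459264
wrist red 165 [215.1 245.2] [480.5 202.2  54. ] r 86.0 ang 126.8
wrist or 74 [228.6 242.7] [485.6 192.9  53. ] r 75.6 ang 127.9
```

View pics/w5.png

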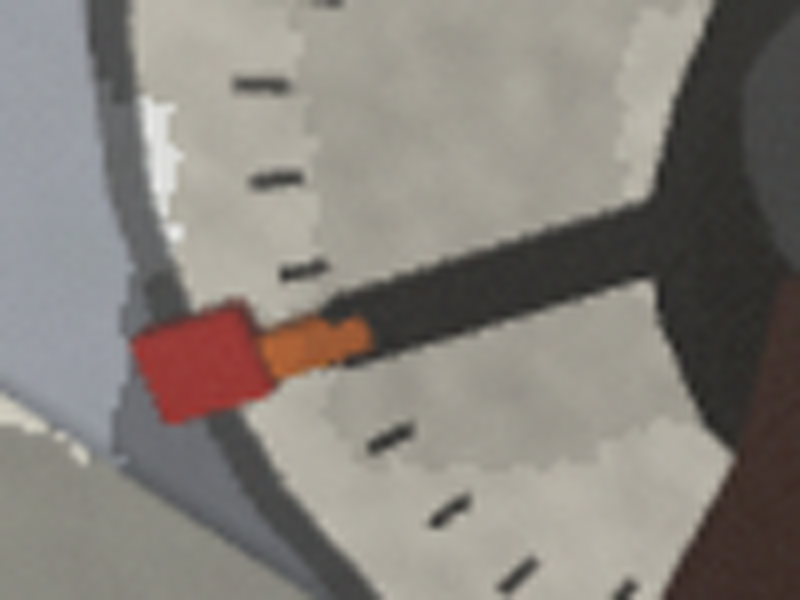

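The tip end is at (265,356) and the flag's inner-edge middle is at (259,343), so about 1.1° remains.

Call:
step_arm(deltas=[[[0, 0, 0], [0, 0, 0.007], -1], [[0, 0, 0], [0, 0, 0.014], -1], [[0, 0, 0], [0, 0, 0.014], -1], [[0, 0, 0], [0, 0, 0.014], -1]])

```text
t: 12.8
ee_pos: [530.3, 131.6, 112.0]
orientation: [-3.101, -0.504, 0.006]
ft_force: [-6.9, -3.1, 8.7]
width: 20.0
grasp_force: 30.0
```

```bash
python3 m.py
```

```text
12.8 [530.28653316 131.62096331 111.97074032] q6 1.4697003743510788 19.969195126948865 [-6.9 -3.1  8.7] [-0.66  1.49  0.25] psi 18.462277365050866
wrist red 163 [216. 247.] [480.6 202.2  54. ] r 85.9 ang 126.7
wrist or 76 [228.8 242.8] [486.8 193.7  53. ] r 75.5 ang 126.8
```

The angles match to 0.1°. I'll release and back straight off.

Call:
step_arm(deltas=[[[0, 0, 0], [0, 0, 0], -0.3], [[0, 0, 0], [0, 0, 0], 0], [[0, 0, 0], [0, 0, 0], 0.2], [[0, 0, 0], [0, 0, 0], 0.2], [[0, 0, 0], [0, 0, 0], 0.2], [[0, 0, 0], [0, 0, 0], 0.2], [[0, 0, -0.06], [0, 0, 0], 0.2], [[0, 0, -0.14], [0, 0, 0], 0.2], [[0, 0, -0.24], [0, 0, 0], 0.2], [[0, 0, -0.34], [0, 0, 0], 0.2], [[0, 0, -0.4], [0, 0, 0], 0.2], [[0, 0, -0.4], [0, 0, 0], 0.2]])

```text
t: 13.9
ee_pos: [534.7, 132.4, 236.0]
orientation: [-3.1, -0.503, -0.012]
ft_force: [0.9, 0.4, 0.0]
width: 52.9
grasp_force: 0.0
```

```bash
python3 m.py; python3 - <<'E'
import cv2
b=cv2.imread("pics/m_wrist.png");cv2.imwrite("pics/w6.png",b)
E
```

```text
13.9 [534.67716626 132.40809976 235.99687087] q6 1.4700823748291387 52.87611213162911 [0.9 0.4 0. ] [0.02 0.   0.03] psi 18.433446134673435
wrist red 75 [249.6 204.4] [480.2 202.4  54. ] r 86.4 ang 126.9
wrist or 35 [258.5 200.9] [487.2 193.7  53. ] r 75.2 ang 126.6
```

View pics/w6.png

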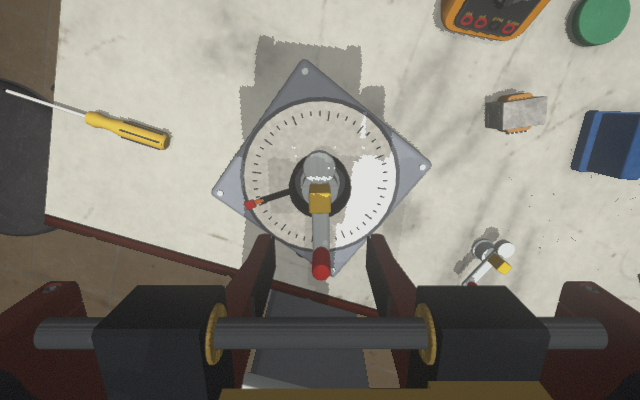

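The crank sits upright in the sleeve with the boss at (320,195). The pointer is on the flag at (250,204), the gripper is clear, and nothing else has moved. I'll hand it in.

```bash
python3 -c "
from workcell import *
print(close_job())"
```

```text
the job is handed in; nothing more can be done
None
```

The larger crank is seated fully home on the drive, the pointer tip stands at the middle of the red flag (within about 0.3° by the wrist camera), and the job was handed in at about 14 s with the gripper clear.

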